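# Change the water filter cartridges

### The job

Change the cartridges of the water filter unit on the kitchen island: take every spent cartridge out of the wells and put it in the wooden caddy, and stand every fresh cartridge from the island top upright in a well of its own. Then swing the clamp down until it is fully closed and has driven the cartridges home, and only after that push the unit's service door shut until it seats on its catch. Leave the mug, pepper mill and jar where they are.

Things in the scene. Friction and masses are not known exactly. Their poses are not given: they have to be found in the camera images.
- fresh0: Water filter cartridge: round body 48 mm diameter up to 52 mm (lowest 15 mm a heavy steel foot, edge chamfered to 43 mm; rest white plastic), cone to 56 mm, round neck 28 mm diameter from 56 to 90 mm (top); 0.12 to 0.2 kg, centre of mass about 18 mm up. Origin: centre of underside; z along its axis. Fresh: starts standing on the island top, left (+y) of the unit. Two or three are present.
- fresh1: Water filter cartridge: round body 48 mm diameter up to 52 mm (lowest 15 mm a heavy steel foot, edge chamfered to 43 mm; rest white plastic), cone to 56 mm, round neck 28 mm diameter from 56 to 90 mm (top); 0.12 to 0.2 kg, centre of mass about 18 mm up. Origin: centre of underside; z along its axis. Fresh: starts standing on the island top, left (+y) of the unit. Two or three are present.
- fresh2: Water filter cartridge: round body 48 mm diameter up to 52 mm (lowest 15 mm a heavy steel foot, edge chamfered to 43 mm; rest white plastic), cone to 56 mm, round neck 28 mm diameter from 56 to 90 mm (top); 0.12 to 0.2 kg, centre of mass about 18 mm up. Origin: centre of underside; z along its axis. Fresh: starts standing on the island top, left (+y) of the unit. Two or three are present.
- spent0: Water filter cartridge: round body 48 mm diameter up to 52 mm (lowest 15 mm a heavy steel foot, edge chamfered to 43 mm; rest white plastic), cone to 56 mm, round neck 28 mm diameter from 56 to 90 mm (top); 0.12 to 0.2 kg, centre of mass about 18 mm up. Origin: centre of underside; z along its axis. Spent, same looks: starts in a well, on the raised seat. Two or three are present.
- spent1: Water filter cartridge: round body 48 mm diameter up to 52 mm (lowest 15 mm a heavy steel foot, edge chamfered to 43 mm; rest white plastic), cone to 56 mm, round neck 28 mm diameter from 56 to 90 mm (top); 0.12 to 0.2 kg, centre of mass about 18 mm up. Origin: centre of underside; z along its axis. Spent, same looks: starts in a well, on the raised seat. Two or three are present.
- spent2: Water filter cartridge: round body 48 mm diameter up to 52 mm (lowest 15 mm a heavy steel foot, edge chamfered to 43 mm; rest white plastic), cone to 56 mm, round neck 28 mm diameter from 56 to 90 mm (top); 0.12 to 0.2 kg, centre of mass about 18 mm up. Origin: centre of underside; z along its axis. Spent, same looks: starts in a well, on the raised seat. Two or three are present.
- unit: Fixed water filter unit. Origin: on the island top under the middle well; x to its back (away from robot), y left, z up. Aluminium well block 100 (x) by 205 (y) by 70 mm high, three wells in a row along y. Clamp posts 128 mm high at x 66, y -98 and 98 mm. White service compartment 108 mm high, x -55 to 60, y -258 to -133 mm; the service door is its front (-x).
- well0 (a point): On the axis of the well at unit y -64 mm (51 mm wide, mouth chamfered 4 mm, 70 mm above the island), 20 mm above the island: centre of the cartridge's underside when home. Axes as the unit's. A sprung seat holds a placed cartridge 10 mm higher (underside 30, top 120 mm above the island) until pressed down 10 mm with up to 5 N.
- well1 (a point): On the axis of the well at unit y 0 mm (51 mm wide, mouth chamfered 4 mm, 70 mm above the island), 20 mm above the island: centre of the cartridge's underside when home. Axes as the unit's. A sprung seat holds a placed cartridge 10 mm higher (underside 30, top 120 mm above the island) until pressed down 10 mm with up to 5 N.
- well2 (a point): On the axis of the well at unit y 64 mm (51 mm wide, mouth chamfered 4 mm, 70 mm above the island), 20 mm above the island: centre of the cartridge's underside when home. Axes as the unit's. A sprung seat holds a placed cartridge 10 mm higher (underside 30, top 120 mm above the island) until pressed down 10 mm with up to 5 N.
- clamp (a joint): Clamp angle: steel frame hinged at the unit's back along its y; 0 = fully closed (level, pressing all cartridges home), grows swinging up and back. Starts at 1.6 to 1.85 (upright, leaning a little away from the robot), stop 1.9. Stiff hinge, stays where left; 8 to 15 N at the grip bar. Side arms at y -98 and 98 mm; press plate 40 mm wide, 14 mm thick, 65 mm from the hinge.
- clamp_grip (a point): Centre of the clamp's grip bar, black, round, 18 mm thick, 208 mm long along the unit's y, at the clamp's free end 142 mm from the hinge; moves with the clamp. Closed, it lies 117 mm above the island, 77 mm in front of the row of wells.
- clamp_hinge (a point): Middle of the clamp's hinge axis, 117 mm above the island, 65 mm behind the row of wells. Fixed to the unit, axes as the unit's.
- door (a joint): Service door angle, upright hinge at the unit's front right (-y) corner, free edge swings towards the robot: 0 = shut and seated; starts ajar at 0.5 to 1.0. Turns easily; from 0.15 to 0.06 a sprung ball catch resists (about 4 N at the free edge), past that it pulls the door shut and holds it.
- door_edge (a point): On the door's outer face 105 mm from the hinge, 75 mm above the island; moves with the door; its x axis points into the door (towards the compartment). Door: white, 123 mm wide, 100 mm high (3 to 103 mm above the island), 12 mm thick; a steel pull strip marks this place, standing out 9 mm.
- door_hinge (a point): On the door's hinge axis, 75 mm above the island, at the door's inner face: unit x -55, y -258 mm. Fixed to the unit, axes as the unit's.
- caddy: Open wooden caddy fixed on the island, right (-y) of the unit: 160 (x) by 200 (y) mm outside, 45 mm high, walls 4 mm, floor about 5 mm. Origin: centre of its underside.
- mug: Bystander: blue mug 80 mm across, 90 mm high. Origin: centre of its underside.
- pepper_mill: Bystander: dark wooden pepper mill 54 mm across, 155 mm high. Origin: centre of its underside.
- jar: Bystander: glass jar with steel lid, 72 mm across, 100 mm high. Origin: centre of its underside.
Things that resemble listed ones, but are neither listed nor needed, are in the scene too. Leave any red or turquoise look-alike of the spent2 alone.

How it is judged:
By the outcome, as a careful person would: the job done as asked, in the order asked, and still so for the second after the job is handed in, with the robot touching nothing.
Of spent0, spent1, spent2 only 2 to 3 are there at a start; the rules pass over those that are not, and their reading is None.
Of fresh0, fresh1, fresh2 only 2 to 3 are there at a start; the rules pass over those that are not, and their reading is None.
At some moment in a run one of fresh0, fresh1, fresh2 may be knocked a few centimetres aside while the robot is not near it.
Once in a run the grip may slacken for a moment while it holds something.
It also fails if it takes over 210 s, if anything falls off the work surface, if the arm or the gripper's body presses on something with over 40 N, if the wrist force passes 120 N, or if a joint passes its speed limit or range.

### The arm

A 6-joint arm with a two-finger parallel gripper is mounted at the origin on the work surface. World frame = base frame: x ahead of the robot, y to its left, z up, the work surface at z = 0. Lengths are in m, angles in rad, forces in N, time in s.
With the tool pointing down it reaches from about 0.35 to 0.875 m from the base axis. Payload 15.5 kg.
Tool frame: the origin (TCP) lies on the centre line of the jaws, within the pads' length; the fingertips stand 14 mm ahead of it and the grasp point (between the pads) lies 5 mm behind it (tip_extent is the distance from the TCP to the fingertips, in m); z points along the fingers, y is the direction in which the jaws open and shut (so a half turn about z gives the same grasp; the last joint's range is limited). The gripper opens to 85 mm and grips with 20 to 120 N. Pads are 22 mm wide; open, the fingers measure 114 mm over their backs; the gripper's body (76 mm by 85 mm) begins 54 mm behind the grasp point. The pads swing forward as they close: fully open they stand 13 mm farther back than shut.
Start: joints at [-1.377, 0.494, 1.345, -0, 1.302, -0.096], TCP at [0.179, -0.599, 0.245] pointing down, gripper open.
Joint ranges: [-2.91, 2.91], [-0.82, 2.16], [0.22, 2.67], [-1.22, 4.37], [0.12, 2.79], [-3.08, 3.08]. Speed limits (rad/s): [1.89, 1.89, 2.57, 3.01, 3.01, 3.01].

### API

Orientations are given as a rotation vector (axis times angle).
In Python, from rig import * gives the robot as it stands. The module is installed in compiled form; this text tells all that it offers.
- The arm moves only by the tool move_arm, never from a script. Its argument "steps" is a list of rows, each an object of numbers: "fingers": the gripper's target within -1 to 1 (fully open at 1, half-way at 0, shut at -1); "x", "y", "z": the shift along the tool's x, y, z in mm; "rx", "ry", "rz": the turn, a rotation vector about the tool's x, y, z in rad. In form: [{"fingers": .., "x": .., "y": .., "z": .., "rx": .., "ry": .., "rz": ..}, ...]. A call has 1 to 12 rows; each row is the pose to reach, as a shift and turn from the pose commanded when the call began, along the tool's axes at that moment; what a row does not reach only later rows make up. A row lasts 1/8 s, in which the tool goes at most 62.5 mm and 10.7 degrees, less where a joint would pass 70% of its speed; a pose out of reach is approached as far as the arm can. A call with a gripper value outside its range is refused whole. The fingers move at their own pace and stop on an object; "newtons" is the grip in N (left out, the last holds). Time passes only in rows, so rows that repeat a pose let the fingers close. It gives the time, the measured TCP pose, the force and the opening at its end, in the units of the state.
- read_state(): the state, without advancing time (a new reading comes with each control period).
- snapshot(name): name is "scene" or "top" or "wrist"; returns a dict with "image" (400x640x3 uint8, blue, green, red), "vfov" (degrees; the focal length in pixels is half the picture's height over the tangent of half this angle, whatever the lens; pixels are square), "cx", "cy" (the principal point, pixels), "pose" (4x4, takes a point from camera to world coordinates). Camera axes: x right, y down, z forward; pixel columns grow to the right and rows downward; lengths in m; the calibration is good to about 2 mm. A picture is of the moment at which its call begins. There is no depth.
- hand_in(): hands the job in, once; it reports no verdict.
The state is a dict: "time_s": time; "joint_pos": joint angles; "joint_vel": joint speeds; "joint_torque": joint torques, N m; "position": TCP position; "tcp_rot": TCP orientation; "contact_force": force on the tool from outside, world axes, zero at the start; "wrist_torque": the same for the moment, N m; "grip_width": finger opening in m.
Only numpy, scipy, OpenCV 4.12 (cv2) and the standard library are available. Lean on these libraries where they do the work, as an engineer would, in place of code of your own. Each camera call takes 0.05 s, during which the arm holds its last target. There are 200 camera calls.

## Working session

There is one attempt and no reset: what is moved stays moved. The work goes in short steps, Python scripts to look and compute and a tool call to move; the robot and the scene stay as the last step left them, time stands still between calls to the robot, and variables do not carry over. Pictures are saved under pics/ and viewed, about 12 in all and at most 16, crops included, and the job is handed in when it is done.

Besides the shell and the picture viewer there is one more tool, called after "Request:" as name(argument=value, ...), one argument or row to a line, values as JSON. move_arm: Moves the arm, as the interface text tells. Its arguments: {"type":"object","properties":{"steps":{"type":"array","items":{"type":"object","properties":{"fingers":{"type":"number"},"x":{"type":"number"},"y":{"type":"number"},"z":{"type":"number"},"rx":{"type":"number"},"ry":{"type":"number"},"rz":{"type":"number"}}}},"newtons":{"type":"number"}},"required":["steps"]}

```bash
mkdir -p pics; cat > h.py <<'E'
from rig import *
import numpy as np, cv2
from scipy.spatial.transform import Rotation as R
def snap(n,f):
    s=snapshot(n); cv2.imwrite('pics/'+f,s['image']); np.savez('pics/'+f+'.npz',**{k:v for k,v in s.items() if k!='image'}); return s
def load(f): return np.load('pics/'+f+'.npz')
def foc(s): return 200/np.tan(np.radians(float(s['vfov']))/2)
def px2w(s,u,v,z):
    f=foc(s);d=s['pose'][:3,:3]@np.array([(u-s['cx'])/f,(v-s['cy'])/f,1]);o=s['pose'][:3,3]
    return o+d*(z-o[2])/d[2]
def w2px(s,p):
    q=s['pose'][:3,:3].T@(np.array(p)-s['pose'][:3,3]);return q[:2]/q[2]*foc(s)+[s['cx'],s['cy']]
def delta(p,rot=None):
    st=read_state();Rt=R.from_rotvec(st['tcp_rot']);return 1000*Rt.inv().apply(np.array(p)-st['position'])
E
python3 - <<'E'
from h import *
for n in ('scene','top'):
    s=snap(n,n+'0.png'); print(n,s['vfov'],s['cx'],s['cy'],np.round(s['pose'],3).tolist())
st=read_state();print(st)
print(R.from_rotvec(st['tcp_rot']).as_matrix().round(3))
E
```

```text
scene 55.68536290877966 314.3730696094093 193.55596917485548 [[0.584, 0.751, -0.308, 0.918], [0.811, -0.542, 0.219, -0.29], [-0.002, -0.378, -0.926, 1.066], [0.0, 0.0, 0.0, 1.0]]
top 54.9470716880402 316.83620481932286 196.056182625032 [[0.01, -0.992, 0.125, 0.489], [-1.0, -0.01, 0.001, -0.027], [0.0, -0.125, -0.992, 1.021], [0.0, 0.0, 0.0, 1.0]]
{'time_s': 0.1, 'joint_pos': array([-1.37648387e+00,  4.94145722e-01,  1.34600878e+00, -2.04172045e-05,
        1.30250353e+00, -9.54608773e-02]), 'joint_vel': array([-1.06072316e-03, -1.70328437e-03, -2.32355232e-03,  3.70028613e-04,
       -7.00359761e-04,  9.68713315e-05]), 'joint_torque': array([ 5.44105624e-04, -8.83587027e+01, -3.84559321e+01, -2.57584534e-04,
        5.20477770e-03,  1.87493958e-05]), 'position': array([ 0.17855073, -0.59866212,  0.24476499]), 'tcp_rot': array([-3.10762271e+00, -4.53438970e-01,  1.13523377e-04]), 'contact_force': array([0.08107276, 0.29268658, 0.00359652]), 'wrist_torque': array([-0.01196918, -0.00969914, -0.02842633]), 'grip_width': 0.08538637136420792}
[[ 0.958  0.286 -0.   ]
 [ 0.286 -0.958  0.001]
 [ 0.    -0.001 -1.   ]]
```

View pics/scene0.png

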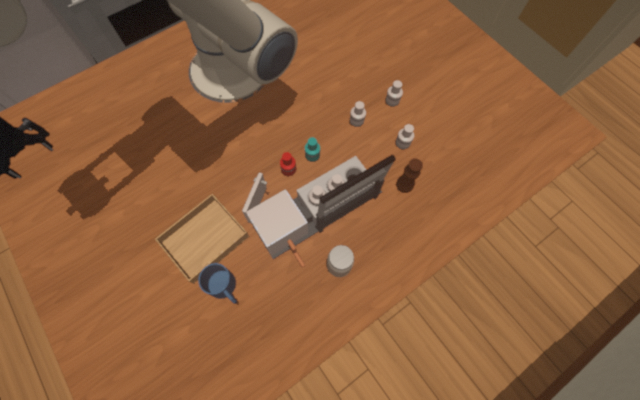

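View pics/top0.png

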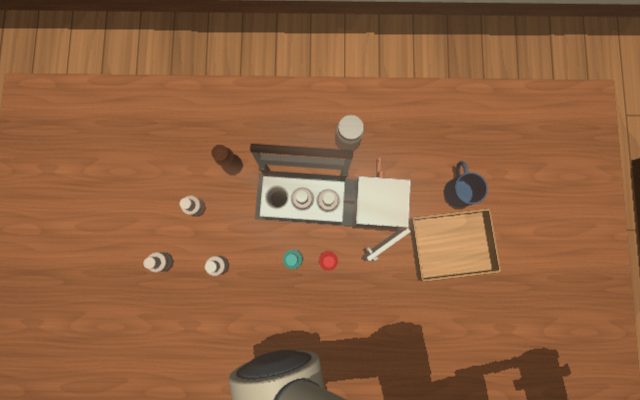

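Both views show the same layout. In the top view the white fresh cartridges are at (190,205), (156,262) and (215,266). The spent ones are in the wells at (302,198) and (328,200), and the left well (277,196) is empty. The look-alikes, teal (292,260) and red (328,260), are to be left alone. The caddy is at (455,245), the door ajar near (388,244), and the clamp is up. I'll check this in one close crop.

```bash
python3 - <<'E'
import cv2
i=cv2.imread('pics/top0.png')[120:290,135:510]
cv2.imwrite('pics/c1.png',cv2.resize(i,None,fx=2.13,fy=2.13,interpolation=cv2.INTER_CUBIC))
E
```

```text
(no output)
```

View pics/c1.png

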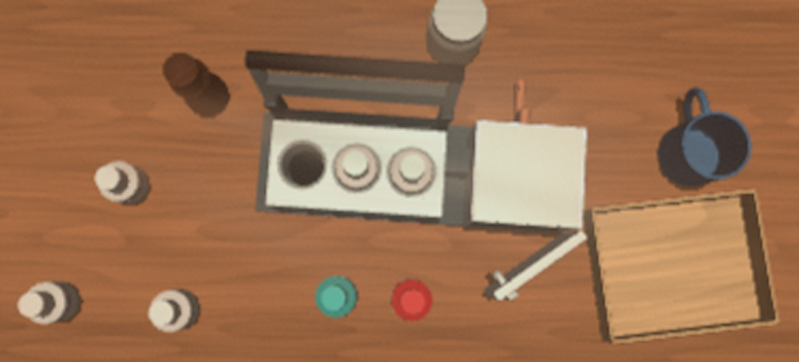

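```bash
python3 - <<'E'
from h import *
s=load('top0.png')
P=dict(fA=(111,179,.09),fB=(36,305,.09),fC=(165,312,.09),sp1=(355,161,.12),sp0=(411,164,.12),w2=(302,164,.07),
b1=(272,120,.07),b2=(446,128,.07),b3=(443,216,.07),b4=(266,204,.07),k1=(472,121,.108),k2=(586,127,.108),k3=(584,228,.108),k4=(472,222,.108),
dh=(584,237,.103),de=(497,297,.103),grip1=(247,58,.25),grip2=(464,71,.25),ca=(593,209,.045),cb=(753,191,.045),cc=(776,322,.045),cd=(612,342,.045),teal=(336,290,.09),red=(412,300,.09),mill=(183,70,.155),jar=(460,17,.1),mug=(716,145,.09))
W={k:px2w(s,u/2.13+135-.25,v/2.13+120-.25,z) for k,(u,v,z) in P.items()}
for k,w in W.items(): print(k,w.round(3))
E
```

```text
fA [0.584 0.29  0.09 ]
fB [0.441 0.366 0.09 ]
fC [0.435 0.221 0.09 ]
sp1 [0.604 0.01  0.12 ]
sp0 [ 0.601 -0.052  0.12 ]
w2 [0.606 0.074 0.07 ]
b1 [0.658 0.111 0.07 ]
b2 [ 0.65  -0.094  0.07 ]
b3 [ 0.547 -0.091  0.07 ]
b4 [0.558 0.115 0.07 ]
k1 [ 0.652 -0.121  0.108]
k2 [ 0.647 -0.25   0.108]
k3 [ 0.533 -0.245  0.108]
k4 [ 0.538 -0.121  0.108]
dh [ 0.523 -0.246  0.103]
de [ 0.456 -0.149  0.103]
grip1 [0.686 0.11  0.25 ]
grip2 [ 0.675 -0.099  0.25 ]
ca [ 0.558 -0.271  0.045]
cb [ 0.582 -0.463  0.045]
cc [ 0.428 -0.483  0.045]
cd [ 0.403 -0.29   0.045]
teal [0.461 0.03  0.09 ]
red [ 0.451 -0.055  0.09 ]
mill [0.696 0.196 0.155]
jar [ 0.776 -0.108  0.1  ]
mug [ 0.63  -0.403  0.09 ]
```

Request:
move_arm(
  steps=[
    {"x":560,"y":-402,"z":20,"rz":-1.244,"fingers":0.2},
    {"x":560,"y":-402,"z":20,"rz":-1.244,"fingers":0.2},
    {"x":560,"y":-402,"z":20,"rz":-1.244,"fingers":0.2},
    {"x":560,"y":-402,"z":20,"rz":-1.244,"fingers":0.2},
    {"x":560,"y":-402,"z":20,"rz":-1.244,"fingers":0.2},
    {"x":560,"y":-402,"z":20,"rz":-1.244,"fingers":0.2},
    {"x":560,"y":-402,"z":20,"rz":-1.244,"fingers":0.2},
    {"x":560,"y":-402,"z":20,"rz":-1.244,"fingers":0.2},
    {"x":560,"y":-402,"z":20,"rz":-1.244,"fingers":0.2},
    {"x":560,"y":-402,"z":20,"rz":-1.244,"fingers":0.2},
    {"x":560,"y":-402,"z":20,"rz":-1.244,"fingers":0.2},
    {"x":560,"y":-402,"z":20,"rz":-1.244,"fingers":0.2},
  ],
)

```text
invalid input
```

```bash
python3 - <<'E'
from h import *
s=snap('wrist','w1.png'); print(s['vfov'],s['pose'].round(3).tolist())
st=read_state();print(st['position'],R.from_rotvec(st['tcp_rot']).as_matrix().round(3),st['joint_pos'].round(2),st['grip_width'])
for p in [(.6006,-.054,.12),(.603,.01,.12),(.6054,.074,.07)]: print(w2px(s,p))
E
```

```text
58.24843196171242 [[0.286, -0.919, -0.272, 0.247], [-0.958, -0.275, -0.081, -0.578], [-0.001, 0.283, -0.959, 0.372], [0.0, 0.0, 0.0, 1.0]]
[ 0.17855761 -0.59868472  0.24484918] [[ 0.958  0.286 -0.   ]
 [ 0.286 -0.958  0.001]
 [ 0.    -0.001 -1.   ]] [-1.38  0.49  1.35  0.    1.3  -0.1 ] 0.08554756048437116
[-1078.79208733 -1670.0117784 ]
[-1383.88673825 -1853.84817688]
[-1029.07340832 -1322.19092246]
```

View pics/w1.png

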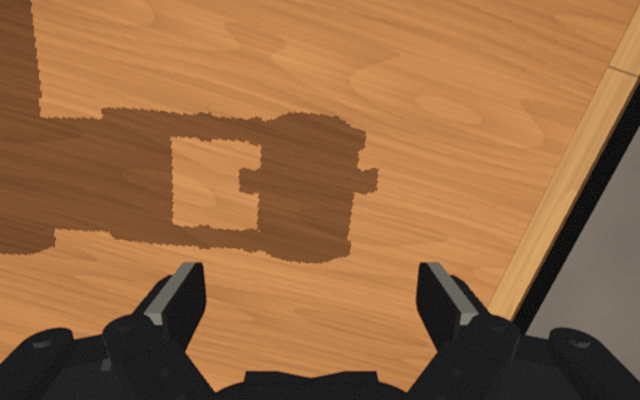

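Request:
move_arm(
  steps=[
    {"fingers":0.2,"x":560,"y":-402,"z":20,"rx":0,"ry":0,"rz":-1.244},
    {"fingers":0.2,"x":560,"y":-402,"z":20,"rx":0,"ry":0,"rz":-1.244},
    {"fingers":0.2,"x":560,"y":-402,"z":20,"rx":0,"ry":0,"rz":-1.244},
    {"fingers":0.2,"x":560,"y":-402,"z":20,"rx":0,"ry":0,"rz":-1.244},
    {"fingers":0.2,"x":560,"y":-402,"z":20,"rx":0,"ry":0,"rz":-1.244},
    {"fingers":0.2,"x":560,"y":-402,"z":20,"rx":0,"ry":0,"rz":-1.244},
    {"fingers":0.2,"x":560,"y":-402,"z":20,"rx":0,"ry":0,"rz":-1.244},
    {"fingers":0.2,"x":560,"y":-402,"z":20,"rx":0,"ry":0,"rz":-1.244},
    {"fingers":0.2,"x":560,"y":-402,"z":20,"rx":0,"ry":0,"rz":-1.244},
    {"fingers":0.2,"x":560,"y":-402,"z":20,"rx":0,"ry":0,"rz":-1.244},
    {"fingers":0.2,"x":560,"y":-402,"z":20,"rx":0,"ry":0,"rz":-1.244},
    {"fingers":0.2,"x":560,"y":-402,"z":20,"rx":0,"ry":0,"rz":-1.244},
  ],
  newtons=50,
)

```text
time_s: 1.65
position: [0.6021, -0.0503, 0.2247]
tcp_rot: [-2.257, -2.184, -0.001]
contact_force: [0.1, -0.3, 0.3]
grip_width: 0.0514
```

```bash
python3 - <<'E'
from h import *
s=snap('wrist','w2.png'); print(s['vfov'],s['pose'].round(3).tolist())
st=read_state();print(st['position'],R.from_rotvec(st['tcp_rot']).as_matrix().round(3),st['joint_pos'].round(2),st['grip_width'])
for p in [(.6006,-.054,.12),(.603,.01,.12),(.6054,.074,.07)]: print(w2px(s,p))
E
```

```text
58.24843196171242 [[0.999, -0.032, -0.007, 0.604], [-0.032, -0.958, -0.285, 0.022], [0.003, 0.285, -0.959, 0.352], [0.0, 0.0, 0.0, 1.0]]
[ 0.60097905 -0.05187315  0.22468378] [[ 0.034  0.999 -0.001]
 [ 0.999 -0.034  0.   ]
 [ 0.    -0.001 -1.   ]] [-0.19  0.48  1.43  0.    1.23 -0.15] 0.051171029610117894
[308.94148892 210.99819228]
[309.33985573 114.24905677]
[309.78513317  18.10235772]
```

View pics/w2.png

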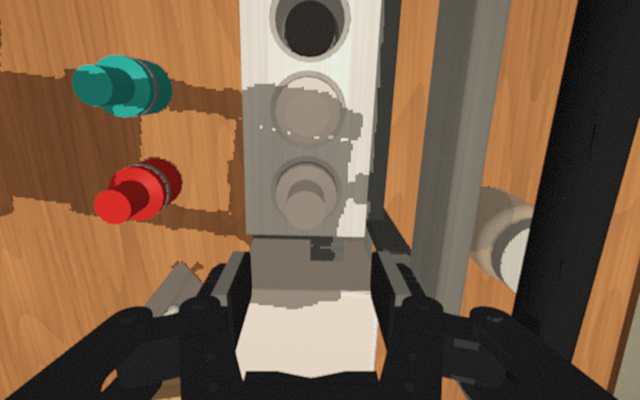

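The wrist view shows the spent0 neck at (304,208), the spent1 neck at (306,110) and the well2 rim at (310,17). All are within about 5 px of prediction, so I'll grasp spent0.

Request:
move_arm(
  steps=[
    {"fingers":0.2,"x":-1,"y":-1,"z":60,"rx":0,"ry":0,"rz":0},
    {"fingers":0.2,"x":-1,"y":-1,"z":110,"rx":0,"ry":0,"rz":0},
    {"fingers":0.2,"x":-1,"y":-1,"z":121,"rx":0,"ry":0,"rz":0},
    {"fingers":-1,"x":-1,"y":-1,"z":121,"rx":0,"ry":0,"rz":0},
    {"fingers":-1,"x":-1,"y":-1,"z":121,"rx":0,"ry":0,"rz":0},
    {"fingers":-1,"x":-1,"y":-1,"z":121,"rx":0,"ry":0,"rz":0},
    {"fingers":-1,"x":-1,"y":-1,"z":121,"rx":0,"ry":0,"rz":0},
    {"fingers":-1,"x":-1,"y":-1,"z":100,"rx":0,"ry":0,"rz":0},
    {"fingers":-1,"x":-1,"y":-1,"z":50,"rx":0,"ry":0,"rz":0},
    {"fingers":-1,"x":-1,"y":-1,"z":0,"rx":0,"ry":0,"rz":0},
  ],
  newtons=50,
)

```text
time_s: 2.95
position: [0.5995, -0.0549, 0.2277]
tcp_rot: [2.262, 2.179, 0.001]
contact_force: [1.6, -0.3, -1.6]
grip_width: 0.0266
```

Request:
move_arm(
  steps=[
    {"fingers":-1,"x":-55,"y":-20,"z":0,"rx":0,"ry":0,"rz":0},
    {"fingers":-1,"x":-113,"y":-40,"z":0,"rx":0,"ry":0,"rz":0},
    {"fingers":-1,"x":-170,"y":-60,"z":0,"rx":0,"ry":0,"rz":0},
    {"fingers":-1,"x":-226,"y":-80,"z":0,"rx":0,"ry":0,"rz":0},
    {"fingers":-1,"x":-283,"y":-97,"z":10,"rx":0,"ry":0,"rz":0},
    {"fingers":-1,"x":-283,"y":-97,"z":60,"rx":0,"ry":0,"rz":0},
    {"fingers":-1,"x":-283,"y":-97,"z":115,"rx":0,"ry":0,"rz":0},
    {"fingers":-1,"x":-283,"y":-97,"z":140,"rx":0,"ry":0,"rz":0},
    {"fingers":-1,"x":-283,"y":-97,"z":141,"rx":0,"ry":0,"rz":0},
    {"fingers":0.2,"x":-283,"y":-97,"z":141,"rx":0,"ry":0,"rz":0},
    {"fingers":0.2,"x":-283,"y":-97,"z":141,"rx":0,"ry":0,"rz":0},
    {"fingers":0.2,"x":-283,"y":-97,"z":141,"rx":0,"ry":0,"rz":0},
  ],
)

```text
time_s: 4.45
position: [0.4924, -0.3342, 0.0854]
tcp_rot: [2.261, 2.179, 0.0]
contact_force: [0.1, -0.8, -0.4]
grip_width: 0.0513
```

Request:
move_arm(
  steps=[
    {"fingers":0.2,"x":0,"y":0,"z":-60,"rx":0,"ry":0,"rz":0},
    {"fingers":0.2,"x":0,"y":0,"z":-120,"rx":0,"ry":0,"rz":0},
    {"fingers":0.2,"x":40,"y":13,"z":-141,"rx":0,"ry":0,"rz":0},
    {"fingers":0.2,"x":98,"y":30,"z":-141,"rx":0,"ry":0,"rz":0},
    {"fingers":0.2,"x":155,"y":47,"z":-141,"rx":0,"ry":0,"rz":0},
    {"fingers":0.2,"x":212,"y":64,"z":-141,"rx":0,"ry":0,"rz":0},
    {"fingers":0.2,"x":270,"y":80,"z":-141,"rx":0,"ry":0,"rz":0},
    {"fingers":0.2,"x":325,"y":95,"z":-141,"rx":0,"ry":0,"rz":0},
    {"fingers":0.2,"x":347,"y":97,"z":-141,"rx":0,"ry":0,"rz":0},
    {"fingers":0.2,"x":347,"y":97,"z":-141,"rx":0,"ry":0,"rz":0},
  ],
)

```text
time_s: 5.7
position: [0.6016, 0.0104, 0.2255]
tcp_rot: [2.26, 2.182, 0.0]
contact_force: [-0.8, -0.6, 0.6]
grip_width: 0.051
```

Request:
move_arm(
  steps=[
    {"fingers":0.2,"x":0,"y":0,"z":60,"rx":0,"ry":0,"rz":0},
    {"fingers":0.2,"x":0,"y":0,"z":110,"rx":0,"ry":0,"rz":0},
    {"fingers":0.2,"x":0,"y":0,"z":121,"rx":0,"ry":0,"rz":0},
    {"fingers":-1,"x":0,"y":0,"z":121,"rx":0,"ry":0,"rz":0},
    {"fingers":-1,"x":0,"y":0,"z":121,"rx":0,"ry":0,"rz":0},
    {"fingers":-1,"x":0,"y":0,"z":121,"rx":0,"ry":0,"rz":0},
    {"fingers":-1,"x":0,"y":0,"z":121,"rx":0,"ry":0,"rz":0},
    {"fingers":-1,"x":0,"y":0,"z":100,"rx":0,"ry":0,"rz":0},
    {"fingers":-1,"x":0,"y":0,"z":50,"rx":0,"ry":0,"rz":0},
    {"fingers":-1,"x":0,"y":0,"z":0,"rx":0,"ry":0,"rz":0},
  ],
)

```text
time_s: 6.95
position: [0.6013, 0.0094, 0.2267]
tcp_rot: [-2.262, -2.18, 0.001]
contact_force: [0.7, 0.9, -1.4]
grip_width: 0.0266
```

Request:
move_arm(
  steps=[
    {"fingers":-1,"x":-58,"y":-14,"z":0,"rx":0,"ry":0,"rz":0},
    {"fingers":-1,"x":-117,"y":-28,"z":0,"rx":0,"ry":0,"rz":0},
    {"fingers":-1,"x":-175,"y":-42,"z":0,"rx":0,"ry":0,"rz":0},
    {"fingers":-1,"x":-233,"y":-56,"z":0,"rx":0,"ry":0,"rz":0},
    {"fingers":-1,"x":-290,"y":-70,"z":0,"rx":0,"ry":0,"rz":0},
    {"fingers":-1,"x":-348,"y":-84,"z":0,"rx":0,"ry":0,"rz":0},
    {"fingers":-1,"x":-405,"y":-98,"z":0,"rx":0,"ry":0,"rz":0},
    {"fingers":-1,"x":-427,"y":-101,"z":20,"rx":0,"ry":0,"rz":0},
    {"fingers":-1,"x":-427,"y":-101,"z":75,"rx":0,"ry":0,"rz":0},
    {"fingers":-1,"x":-427,"y":-101,"z":125,"rx":0,"ry":0,"rz":0},
    {"fingers":-1,"x":-427,"y":-101,"z":141,"rx":0,"ry":0,"rz":0},
    {"fingers":-1,"x":-427,"y":-101,"z":141,"rx":0,"ry":0,"rz":0},
  ],
)

```text
time_s: 8.45
position: [0.4851, -0.4131, 0.0841]
tcp_rot: [-2.261, -2.18, -0.0]
contact_force: [0.3, -0.2, -1.1]
grip_width: 0.0265
```

Request:
move_arm(
  steps=[
    {"fingers":0.2,"x":0,"y":0,"z":0,"rx":0,"ry":0,"rz":0},
    {"fingers":0.2,"x":0,"y":0,"z":0,"rx":0,"ry":0,"rz":0},
    {"fingers":0.2,"x":0,"y":0,"z":0,"rx":0,"ry":0,"rz":0},
    {"fingers":0.2,"x":0,"y":0,"z":-60,"rx":0,"ry":0,"rz":0},
    {"fingers":0.2,"x":0,"y":0,"z":-120,"rx":0,"ry":0,"rz":0},
    {"fingers":0.2,"x":0,"y":0,"z":-150,"rx":0,"ry":0,"rz":0},
  ],
)

```text
time_s: 9.2
position: [0.4857, -0.4143, 0.2383]
tcp_rot: [2.259, 2.177, 0.0]
contact_force: [0.3, -0.9, 0.1]
grip_width: 0.0513
```

```bash
python3 - <<'E'
from h import *
s=snap('top','top1.png'); print(read_state()['position'])
cv2.imwrite('pics/c2.png',cv2.resize(s['image'][120:290,135:510],None,fx=2.13,fy=2.13,interpolation=cv2.INTER_CUBIC))
E
```

```text
[ 0.48638503 -0.41507335  0.24123482]
```

View pics/c2.png

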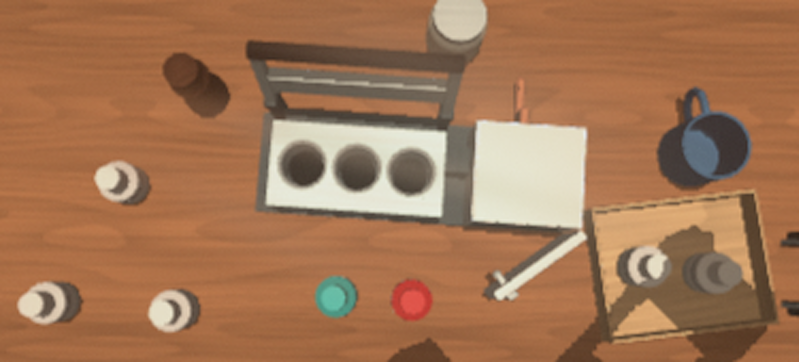

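Both spent cartridges stand upright in the caddy and all three wells are empty: rims at (302,164), (357,168) and (411,171) in the crop. The fresh ones haven't moved. Next is fresh C.

Request:
move_arm(
  steps=[
    {"fingers":0.2,"x":58,"y":-7,"z":0,"rx":0,"ry":0,"rz":0},
    {"fingers":0.2,"x":117,"y":-14,"z":10,"rx":0,"ry":0,"rz":0},
    {"fingers":0.2,"x":175,"y":-21,"z":20,"rx":0,"ry":0,"rz":0},
    {"fingers":0.2,"x":233,"y":-28,"z":30,"rx":0,"ry":0,"rz":0},
    {"fingers":0.2,"x":291,"y":-35,"z":40,"rx":0,"ry":0,"rz":0},
    {"fingers":0.2,"x":350,"y":-42,"z":40,"rx":0,"ry":0,"rz":0},
    {"fingers":0.2,"x":408,"y":-49,"z":40,"rx":0,"ry":0,"rz":0},
    {"fingers":0.2,"x":466,"y":-56,"z":40,"rx":0,"ry":0,"rz":0},
    {"fingers":0.2,"x":525,"y":-63,"z":40,"rx":0,"ry":0,"rz":0},
    {"fingers":0.2,"x":580,"y":-70,"z":40,"rx":0,"ry":0,"rz":0},
    {"fingers":0.2,"x":633,"y":-72,"z":40,"rx":0,"ry":0,"rz":0},
    {"fingers":0.2,"x":633,"y":-72,"z":40,"rx":0,"ry":0,"rz":0},
  ],
)

```text
time_s: 10.75
position: [0.4363, 0.2246, 0.1945]
tcp_rot: [2.258, 2.184, 0.002]
contact_force: [-0.5, -0.4, 0.0]
grip_width: 0.0512
```

```bash
python3 - <<'E'
from h import *
t=load('top1.png')
for u,v in [(302,164),(357,168),(411,171)]: print('rim',px2w(t,u/2.13+134.75,v/2.13+119.75,.07).round(4))
for z,h in ((.25,0),):
    for u,v in [(247,49),(464,61)]: print('bar',px2w(t,u/2.13+134.75,v/2.13+119.75,z).round(3))
s=snap('wrist','w3.png'); st=read_state();print(st['position'])
print(w2px(s,(.435,.221,.09)),w2px(s,(.435,.221,0)))
E
```

```text
rim [0.6058 0.0741 0.07  ]
rim [0.6017 0.0097 0.07  ]
rim [ 0.5988 -0.0534  0.07  ]
bar [0.695 0.111 0.25 ]
bar [ 0.685 -0.099  0.25 ]
[0.43616403 0.22294763 0.19436558]
[309.15464906 211.02399671] [309.20625932 180.57820666]
```

View pics/w3.png

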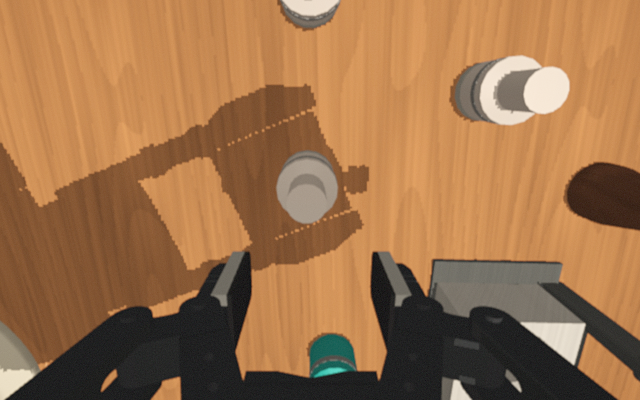

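The neck top is at about (306,202) against a predicted (309,211), so fresh C is really near (0.433, 0.226). Grasping it there.

Request:
move_arm(
  steps=[
    {"fingers":0.2,"x":3,"y":-3,"z":55,"rx":0,"ry":0,"rz":0},
    {"fingers":0.2,"x":3,"y":-3,"z":105,"rx":0,"ry":0,"rz":0},
    {"fingers":0.2,"x":3,"y":-3,"z":120,"rx":0,"ry":0,"rz":0},
    {"fingers":-1,"x":3,"y":-3,"z":120,"rx":0,"ry":0,"rz":0},
    {"fingers":-1,"x":3,"y":-3,"z":120,"rx":0,"ry":0,"rz":0},
    {"fingers":-1,"x":3,"y":-3,"z":120,"rx":0,"ry":0,"rz":0},
    {"fingers":-1,"x":3,"y":-3,"z":120,"rx":0,"ry":0,"rz":0},
    {"fingers":-1,"x":3,"y":-3,"z":90,"rx":0,"ry":0,"rz":0},
    {"fingers":-1,"x":3,"y":-3,"z":35,"rx":0,"ry":0,"rz":0},
    {"fingers":-1,"x":3,"y":-3,"z":-20,"rx":0,"ry":0,"rz":0},
    {"fingers":-1,"x":3,"y":-3,"z":-35,"rx":0,"ry":0,"rz":0},
    {"fingers":-1,"x":3,"y":-3,"z":-35,"rx":0,"ry":0,"rz":0},
  ],
)

```text
time_s: 12.3
position: [0.434, 0.2249, 0.2305]
tcp_rot: [2.261, 2.179, 0.004]
contact_force: [-0.0, -0.0, -1.7]
grip_width: 0.0264
```

```bash
python3 - <<'E'
from h import *
s=snap('wrist','w4.png'); p=read_state()['position'];print(p)
print('expected neck top, body top',w2px(s,p+[0,0,.017]),w2px(s,p+[0,0,-.02]))
cv2.imwrite('pics/w4c.png',s['image'][140:400,150:480])
E
```

```text
[0.4334296  0.22465852 0.2293193 ]
expected neck top, body top [310.67584777 307.08595183] [310.256432  260.8719047]
```

View pics/w4c.png

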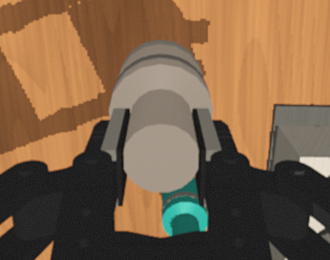

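The held cartridge's neck top sits at (312,297) against an expected (311,307), so it is about 3 mm to +y of the TCP. I'll correct for that when inserting into well0.

Request:
move_arm(
  steps=[
    {"fingers":-1,"x":-50,"y":30,"z":0,"rx":0,"ry":0,"rz":0},
    {"fingers":-1,"x":-98,"y":62,"z":0,"rx":0,"ry":0,"rz":0},
    {"fingers":-1,"x":-148,"y":94,"z":0,"rx":0,"ry":0,"rz":0},
    {"fingers":-1,"x":-198,"y":126,"z":0,"rx":0,"ry":0,"rz":0},
    {"fingers":-1,"x":-248,"y":158,"z":0,"rx":0,"ry":0,"rz":0},
    {"fingers":-1,"x":-275,"y":175,"z":0,"rx":0,"ry":0,"rz":0},
    {"fingers":-1,"x":-275,"y":175,"z":20,"rx":0,"ry":0,"rz":0},
    {"fingers":-1,"x":-275,"y":175,"z":60,"rx":0,"ry":0,"rz":0},
    {"fingers":-1,"x":-275,"y":175,"z":75,"rx":0,"ry":0,"rz":0},
    {"fingers":-1,"x":-275,"y":175,"z":90,"rx":0,"ry":0,"rz":0},
    {"fingers":-1,"x":-275,"y":175,"z":105,"rx":0,"ry":0,"rz":0},
    {"fingers":-1,"x":-275,"y":175,"z":120,"rx":0,"ry":0,"rz":0},
  ],
)

```text
time_s: 13.85
position: [0.5986, -0.0566, 0.1088]
tcp_rot: [2.262, 2.18, 0.001]
contact_force: [-0.4, -0.1, -1.4]
grip_width: 0.0265
```

Request:
move_arm(
  steps=[
    {"fingers":-1,"x":0,"y":0,"z":4,"rx":0,"ry":0,"rz":0},
    {"fingers":0.2,"x":0,"y":0,"z":4,"rx":0,"ry":0,"rz":0},
    {"fingers":0.2,"x":0,"y":0,"z":4,"rx":0,"ry":0,"rz":0},
    {"fingers":0.2,"x":0,"y":0,"z":4,"rx":0,"ry":0,"rz":0},
    {"fingers":0.2,"x":0,"y":0,"z":-40,"rx":0,"ry":0,"rz":0},
    {"fingers":0.2,"x":0,"y":0,"z":-90,"rx":0,"ry":0,"rz":0},
    {"fingers":0.2,"x":58,"y":-4,"z":-90,"rx":0,"ry":0,"rz":0},
    {"fingers":0.2,"x":117,"y":-8,"z":-90,"rx":0,"ry":0,"rz":0},
    {"fingers":0.2,"x":175,"y":-12,"z":-90,"rx":0,"ry":0,"rz":0},
    {"fingers":0.2,"x":233,"y":-18,"z":-90,"rx":0,"ry":0,"rz":0},
    {"fingers":0.2,"x":291,"y":-24,"z":-90,"rx":0,"ry":0,"rz":0},
    {"fingers":0.2,"x":346,"y":-27,"z":-90,"rx":0,"ry":0,"rz":0},
  ],
)

```text
time_s: 15.35
position: [0.584, 0.2923, 0.2004]
tcp_rot: [2.261, 2.18, 0.003]
contact_force: [1.1, -0.4, 1.5]
grip_width: 0.0512
```

```bash
python3 - <<'E'
from h import *
s=snap('wrist','w5.png'); t=snap('top','top2.png');print(read_state()['position'])
print(w2px(s,(.584,.290,.09)))
a=s['image'][60:320,150:480]; b=cv2.resize(t['image'][120:290,135:360],None,fx=1.95,fy=1.95,interpolation=cv2.INTER_CUBIC)[:330]
c=np.zeros((330,330+b.shape[1],3),np.uint8); c[:260,:330]=a; c[:b.shape[0],330:]=b; cv2.imwrite('pics/w5c.png',c)
E
```

```text
[0.58367939 0.29533664 0.2001254 ]
[310.86759983 206.51195805]
```

View pics/w5c.png

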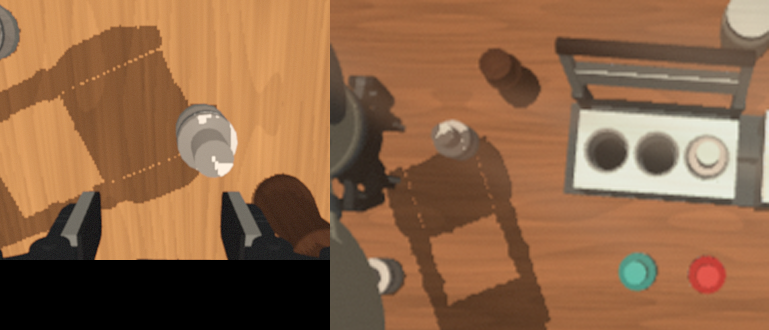

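Fresh A has been knocked aside: its neck top is at wrist pixel (362,219) against a predicted (311,206). Fresh C stands in well0. I'll re-measure fresh A.

```bash
python3 - <<'E'
from h import *
s=load('w5.png'); p=px2w(s,362,219,.09);print(p)
t=load('top2.png'); print(px2w(t,(452-330)/1.95+135,128/1.95+120,.09), 'bar',[px2w(t,(u-330)/1.95+135,v/1.95+120,.25) for u,v in((557,48),(755,57))])
st=read_state();print(st['position'],delta([*p[:2],.075]))
E
```

```text
[0.61953467 0.2794857  0.09      ]
[0.62867196 0.26593604 0.09      ] bar [array([0.69102364, 0.10914107, 0.25      ]), array([ 0.68350114, -0.09951827,  0.25      ])]
[0.58367939 0.29533664 0.2001254 ] [-14.92026917  36.12959582 125.1609216 ]
```

Request:
move_arm(
  steps=[
    {"fingers":0.2,"x":-15,"y":36,"z":0,"rx":0,"ry":0,"rz":0},
    {"fingers":0.2,"x":-15,"y":36,"z":0,"rx":0,"ry":0,"rz":0},
    {"fingers":0.2,"x":-15,"y":36,"z":10,"rx":0,"ry":0,"rz":0},
  ],
)

```text
time_s: 15.82
position: [0.6198, 0.2737, 0.1899]
tcp_rot: [2.262, 2.179, 0.003]
contact_force: [-0.4, 0.3, -0.5]
grip_width: 0.0511
```

```bash
python3 - <<'E'
from h import *
s=snap('wrist','w6.png'); p=read_state()['position'];print(p,[w2px(s,[p[0],p[1],z]).round() for z in (.09,.054,0)])
cv2.imwrite('pics/w6c.png',cv2.resize(s['image'][100:300,200:450],None,fx=2.5,fy=2.5))
E
```

```text
[0.61863397 0.2735435  0.18785477] [array([309., 208.]), array([309., 194.]), array([309., 178.])]
```

View pics/w6c.png

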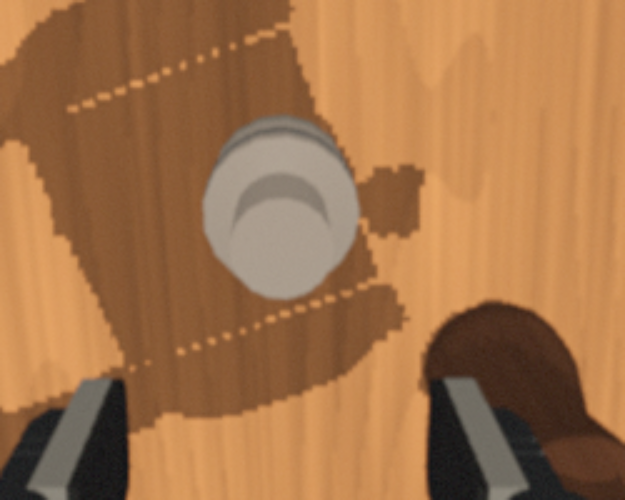

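Request:
move_arm(
  steps=[
    {"fingers":0.2,"x":7,"y":1,"z":50,"rx":0,"ry":0,"rz":0},
    {"fingers":0.2,"x":7,"y":1,"z":100,"rx":0,"ry":0,"rz":0},
    {"fingers":0.2,"x":7,"y":1,"z":114,"rx":0,"ry":0,"rz":0},
    {"fingers":-1,"x":7,"y":1,"z":114,"rx":0,"ry":0,"rz":0},
    {"fingers":-1,"x":7,"y":1,"z":114,"rx":0,"ry":0,"rz":0},
    {"fingers":-1,"x":7,"y":1,"z":114,"rx":0,"ry":0,"rz":0},
    {"fingers":-1,"x":7,"y":1,"z":114,"rx":0,"ry":0,"rz":0},
    {"fingers":-1,"x":7,"y":1,"z":80,"rx":0,"ry":0,"rz":0},
    {"fingers":-1,"x":7,"y":1,"z":25,"rx":0,"ry":0,"rz":0},
    {"fingers":-1,"x":7,"y":1,"z":-30,"rx":0,"ry":0,"rz":0},
    {"fingers":-1,"x":7,"y":1,"z":-41,"rx":0,"ry":0,"rz":0},
    {"fingers":-1,"x":7,"y":1,"z":-41,"rx":0,"ry":0,"rz":0},
  ],
)

```text
time_s: 17.38
position: [0.6208, 0.2808, 0.2307]
tcp_rot: [2.262, 2.18, 0.002]
contact_force: [0.3, 0.2, -1.9]
grip_width: 0.0266
```

```bash
python3 - <<'E'
from h import *
s=snap('wrist','w7.png'); p=read_state()['position'];print(p,[w2px(s,p+[0,0,z]).round() for z in (.017,-.02)])
# neck-top bottom edge: compare against the earlier grasp picture
a=cv2.imread('pics/w4.png')
for n,i in(('w4',a),('w7',s['image'])):
    for u in (306,312): print(n,u,np.abs(np.diff(i[270:345,u].astype(int).sum(1))).argsort()[-4:]+270)
E
```

```text
[0.62025613 0.28057329 0.2293009 ] [array([311., 307.]), array([310., 261.])]
w4 306 [322 333 331 332]
w4 312 [330 333 331 332]
w7 306 [270 271 336 337]
w7 312 [338 271 270 337]
```

Request:
move_arm(
  steps=[
    {"fingers":-1,"x":-55,"y":-2,"z":0,"rx":0,"ry":0,"rz":0},
    {"fingers":-1,"x":-112,"y":-4,"z":0,"rx":0,"ry":0,"rz":0},
    {"fingers":-1,"x":-170,"y":-6,"z":0,"rx":0,"ry":0,"rz":0},
    {"fingers":-1,"x":-228,"y":-8,"z":0,"rx":0,"ry":0,"rz":0},
    {"fingers":-1,"x":-273,"y":-9,"z":0,"rx":0,"ry":0,"rz":0},
    {"fingers":-1,"x":-273,"y":-9,"z":0,"rx":0,"ry":0,"rz":0},
    {"fingers":-1,"x":-273,"y":-9,"z":30,"rx":0,"ry":0,"rz":0},
    {"fingers":-1,"x":-273,"y":-9,"z":60,"rx":0,"ry":0,"rz":0},
    {"fingers":-1,"x":-273,"y":-9,"z":75,"rx":0,"ry":0,"rz":0},
    {"fingers":-1,"x":-273,"y":-9,"z":90,"rx":0,"ry":0,"rz":0},
    {"fingers":-1,"x":-273,"y":-9,"z":105,"rx":0,"ry":0,"rz":0},
    {"fingers":-1,"x":-273,"y":-9,"z":122,"rx":0,"ry":0,"rz":0},
  ],
)

```text
time_s: 18.92
position: [0.602, 0.0093, 0.1081]
tcp_rot: [-2.262, -2.18, -0.003]
contact_force: [-0.7, 10.8, 5.2]
grip_width: 0.0264
```

Request:
move_arm(
  steps=[
    {"fingers":-1,"x":1,"y":0,"z":3,"rx":0,"ry":0,"rz":0},
    {"fingers":0.2,"x":1,"y":0,"z":3,"rx":0,"ry":0,"rz":0},
    {"fingers":0.2,"x":1,"y":0,"z":3,"rx":0,"ry":0,"rz":0},
    {"fingers":0.2,"x":1,"y":0,"z":3,"rx":0,"ry":0,"rz":0},
    {"fingers":0.2,"x":1,"y":0,"z":-40,"rx":0,"ry":0,"rz":0},
    {"fingers":0.2,"x":1,"y":0,"z":-90,"rx":0,"ry":0,"rz":0},
    {"fingers":0.2,"x":60,"y":-30,"z":-90,"rx":0,"ry":0,"rz":0},
    {"fingers":0.2,"x":115,"y":-57,"z":-90,"rx":0,"ry":0,"rz":0},
    {"fingers":0.2,"x":170,"y":-84,"z":-90,"rx":0,"ry":0,"rz":0},
    {"fingers":0.2,"x":225,"y":-111,"z":-90,"rx":0,"ry":0,"rz":0},
    {"fingers":0.2,"x":280,"y":-138,"z":-90,"rx":0,"ry":0,"rz":0},
    {"fingers":0.2,"x":333,"y":-163,"z":-90,"rx":0,"ry":0,"rz":0},
  ],
)

```text
time_s: 20.42
position: [0.4506, 0.3491, 0.1988]
tcp_rot: [2.262, 2.18, 0.003]
contact_force: [1.3, 0.9, 0.7]
grip_width: 0.0511
```

```bash
python3 - <<'E'
from h import *
s=snap('wrist','w8.png'); t=snap('top','top3.png');p=read_state()['position'];print(p)
print(w2px(s,(.441,.369,.09)),w2px(s,[*p[:2],.09]))
a=s['image'][60:320,150:480]; b=cv2.resize(t['image'][120:290,135:360],None,fx=1.95,fy=1.95,interpolation=cv2.INTER_CUBIC)[:330]
c=np.zeros((330,330+b.shape[1],3),np.uint8); c[:260,:330]=a; c[:b.shape[0],330:]=b; cv2.imwrite('pics/w8c.png',c)
E
```

```text
[0.44928125 0.3516755  0.19874869]
[295.39822272 176.16724139] [308.67446702 200.41019474]
```

View pics/w8c.png

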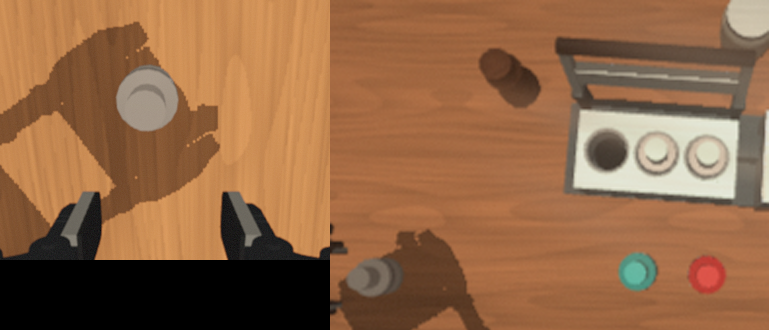

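Request:
move_arm(
  steps=[
    {"fingers":0.2,"x":24,"y":-9,"z":50,"rx":0,"ry":0,"rz":0},
    {"fingers":0.2,"x":24,"y":-9,"z":105,"rx":0,"ry":0,"rz":0},
    {"fingers":0.2,"x":24,"y":-9,"z":124,"rx":0,"ry":0,"rz":0},
    {"fingers":-1,"x":24,"y":-9,"z":124,"rx":0,"ry":0,"rz":0},
    {"fingers":-1,"x":24,"y":-9,"z":124,"rx":0,"ry":0,"rz":0},
    {"fingers":-1,"x":24,"y":-9,"z":124,"rx":0,"ry":0,"rz":0},
    {"fingers":-1,"x":24,"y":-9,"z":124,"rx":0,"ry":0,"rz":0},
    {"fingers":-1,"x":24,"y":-9,"z":90,"rx":0,"ry":0,"rz":0},
    {"fingers":-1,"x":24,"y":-9,"z":35,"rx":0,"ry":0,"rz":0},
    {"fingers":-1,"x":24,"y":-9,"z":-20,"rx":0,"ry":0,"rz":0},
    {"fingers":-1,"x":24,"y":-9,"z":-31,"rx":0,"ry":0,"rz":0},
    {"fingers":-1,"x":24,"y":-9,"z":-31,"rx":0,"ry":0,"rz":0},
  ],
)

```text
time_s: 22.02
position: [0.4431, 0.3714, 0.2297]
tcp_rot: [2.262, 2.18, 0.002]
contact_force: [-1.0, -0.1, -3.0]
grip_width: 0.0265
```

```bash
python3 - <<'E'
from h import *
s=snap('wrist','w9.png'); p=read_state()['position'];print(p)
for u in (306,312): print(u,np.abs(np.diff(s['image'][270:355,u].astype(int).sum(1))).argsort()[-4:]+270)
print(delta([.6050,.0755,.229]))
E
```

```text
[0.4425732  0.37114268 0.2284956 ]
306 [340 338 334 353]
312 [329 333 344 345]
[-289.42917331  173.25655724   -0.48333796]
```

Request:
move_arm(
  steps=[
    {"fingers":-1,"x":-50,"y":30,"z":0,"rx":0,"ry":0,"rz":0},
    {"fingers":-1,"x":-100,"y":60,"z":0,"rx":0,"ry":0,"rz":0},
    {"fingers":-1,"x":-150,"y":89,"z":0,"rx":0,"ry":0,"rz":0},
    {"fingers":-1,"x":-200,"y":119,"z":0,"rx":0,"ry":0,"rz":0},
    {"fingers":-1,"x":-250,"y":149,"z":0,"rx":0,"ry":0,"rz":0},
    {"fingers":-1,"x":-291,"y":173,"z":0,"rx":0,"ry":0,"rz":0},
    {"fingers":-1,"x":-291,"y":173,"z":0,"rx":0,"ry":0,"rz":0},
    {"fingers":-1,"x":-291,"y":173,"z":40,"rx":0,"ry":0,"rz":0},
    {"fingers":-1,"x":-291,"y":173,"z":70,"rx":0,"ry":0,"rz":0},
    {"fingers":-1,"x":-291,"y":173,"z":85,"rx":0,"ry":0,"rz":0},
    {"fingers":-1,"x":-291,"y":173,"z":95,"rx":0,"ry":0,"rz":0},
    {"fingers":-1,"x":-291,"y":173,"z":105,"rx":0,"ry":0,"rz":0},
  ],
)

```text
time_s: 23.58
position: [0.6062, 0.0744, 0.1243]
tcp_rot: [2.26, 2.179, 0.002]
contact_force: [5.3, -2.9, 2.4]
grip_width: 0.0269
```

Request:
move_arm(
  steps=[
    {"fingers":-1,"x":0,"y":0,"z":10,"rx":0,"ry":0,"rz":0},
    {"fingers":-1,"x":0,"y":0,"z":19,"rx":0,"ry":0,"rz":0},
  ],
)

```text
time_s: 23.82
position: [0.6062, 0.0744, 0.1053]
tcp_rot: [2.26, 2.179, 0.002]
contact_force: [3.3, -2.9, 1.7]
grip_width: 0.0267
```

Request:
move_arm(
  steps=[
    {"fingers":0.2,"x":0,"y":0,"z":0,"rx":0,"ry":0,"rz":0},
    {"fingers":0.2,"x":0,"y":0,"z":0,"rx":0,"ry":0,"rz":0},
    {"fingers":0.2,"x":0,"y":0,"z":0,"rx":0,"ry":0,"rz":0},
    {"fingers":0.2,"x":0,"y":0,"z":-50,"rx":0,"ry":0,"rz":0},
    {"fingers":0.2,"x":0,"y":0,"z":-110,"rx":0,"ry":0,"rz":0},
    {"fingers":-0.4,"x":-10,"y":0,"z":-170,"rx":0,"ry":0,"rz":0},
    {"fingers":-0.4,"x":-65,"y":0,"z":-230,"rx":0,"ry":0,"rz":0},
    {"fingers":-0.4,"x":-65,"y":0,"z":-250,"rx":0,"ry":0,"rz":0},
    {"fingers":-0.4,"x":-65,"y":0,"z":-250,"rx":0,"ry":0,"rz":0},
  ],
)

```text
time_s: 24.95
position: [0.6036, 0.0083, 0.3584]
tcp_rot: [2.261, 2.176, 0.005]
contact_force: [0.3, -0.1, -1.4]
grip_width: 0.0253
```

```bash
python3 - <<'E'
from h import *
s=snap('wrist','w10.png'); t=snap('scene','sc1.png');st=read_state();p=st['position'];print(p,st['grip_width'])
ux=np.array([.9993,-.037,0]);uy=np.array([.037,.9993,0]);O=np.array([.6025,.011,0])
hp=lambda th,y,r=.142:O+(.065-r*np.cos(th))*ux+y*uy+[0,0,.117+r*np.sin(th)]
i=s['image'].copy();j=t['image'].copy()
for th in (1.6,1.7,1.8,1.9):
    for y in (-.1,0,.1):
        for im,c in((i,s),(j,t)):
            q=w2px(c,hp(th,y)); cv2.circle(im,tuple(int(a) for a in q),1,(0,int((th-1.6)*850),255),-1)
c=np.zeros((560,640,3),np.uint8);c[:400]=i
a=cv2.resize(j[130:250,230:430],None,fx=2,fy=2);cv2.imwrite('pics/w10c.png',np.hstack([i[:, 90:],]))
k=np.zeros((400,790,3),np.uint8);k[:,:470]=i[:,170:];k[:192,470:]=cv2.resize(j[140:260,240:440],(320,192));cv2.imwrite('pics/w10c.png',k)
E
```

```text
[0.6025231  0.00934489 0.35517469] 0.025564260813779167
```

View pics/w10c.png

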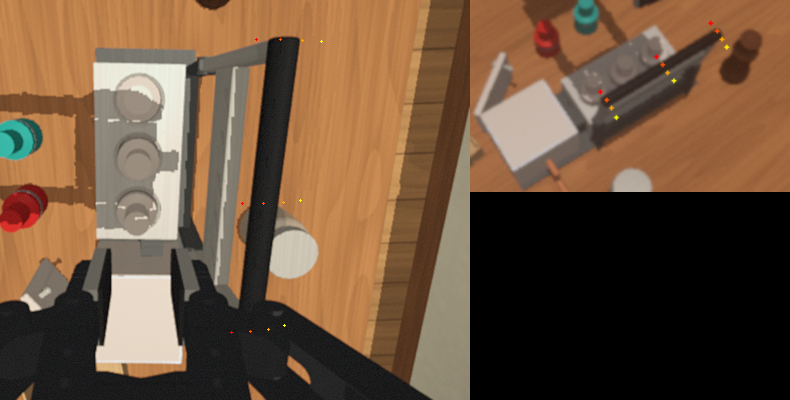

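All three fresh necks stand in the wells, at (139,97), (139,158) and (138,208). The bar matches a clamp angle of about 1.7, second dot, at about (267,190). Next I'll straddle the bar.

Request:
move_arm(
  steps=[
    {"fingers":0.2,"x":2,"y":50,"z":0,"rx":0,"ry":0,"rz":0},
    {"fingers":0.2,"x":2,"y":85,"z":20,"rx":0,"ry":0,"rz":0},
    {"fingers":0.2,"x":2,"y":85,"z":50,"rx":0,"ry":0,"rz":0},
    {"fingers":0.2,"x":2,"y":85,"z":75,"rx":0,"ry":0,"rz":0},
    {"fingers":0.2,"x":2,"y":85,"z":95,"rx":0,"ry":0,"rz":0},
    {"fingers":0.2,"x":2,"y":85,"z":101,"rx":0,"ry":0,"rz":0},
    {"fingers":0.2,"x":2,"y":85,"z":101,"rx":0,"ry":0,"rz":0},
  ],
)

```text
time_s: 25.92
position: [0.6875, 0.0085, 0.2538]
tcp_rot: [-2.261, -2.18, 0.001]
contact_force: [0.5, -0.2, 0.5]
grip_width: 0.051
```

Request:
move_arm(
  steps=[
    {"fingers":-1,"x":0,"y":0,"z":0,"rx":0,"ry":0,"rz":0},
    {"fingers":-1,"x":0,"y":0,"z":0,"rx":0,"ry":0,"rz":0},
    {"fingers":-1,"x":0,"y":0,"z":0,"rx":0,"ry":0,"rz":0},
    {"fingers":-1,"x":0,"y":0,"z":0,"rx":0,"ry":0,"rz":0},
  ],
  newtons=50,
)

```text
time_s: 26.42
position: [0.6878, 0.0081, 0.2552]
tcp_rot: [2.262, 2.179, 0.001]
contact_force: [-2.3, 0.8, 6.4]
grip_width: 0.0162
```

Bar gripped. I'll swing it down in two parts.

Request:
move_arm(
  steps=[
    {"fingers":-1,"x":0,"y":-15,"z":0,"rx":0,"ry":0,"rz":0},
    {"fingers":-1,"x":0,"y":-30,"z":-1,"rx":0,"ry":0,"rz":0},
    {"fingers":-1,"x":0,"y":-44,"z":1,"rx":0,"ry":0,"rz":0},
    {"fingers":-1,"x":0,"y":-58,"z":4,"rx":0,"ry":0,"rz":0},
    {"fingers":-1,"x":0,"y":-71,"z":8,"rx":0,"ry":0,"rz":0},
    {"fingers":-1,"x":0,"y":-84,"z":14,"rx":0,"ry":0,"rz":0},
  ],
)

```text
time_s: 27.18
position: [0.6056, 0.012, 0.2423]
tcp_rot: [2.26, 2.177, 0.008]
contact_force: [6.1, 8.3, 11.4]
grip_width: 0.0163
```

Request:
move_arm(
  steps=[
    {"fingers":-1,"x":0,"y":-13,"z":7,"rx":0,"ry":0,"rz":0},
    {"fingers":-1,"x":0,"y":-24,"z":15,"rx":0,"ry":0,"rz":0},
    {"fingers":-1,"x":0,"y":-35,"z":25,"rx":0,"ry":0,"rz":0},
    {"fingers":-1,"x":0,"y":-44,"z":35,"rx":0,"ry":0,"rz":0},
    {"fingers":-1,"x":0,"y":-53,"z":46,"rx":0,"ry":0,"rz":0},
    {"fingers":-1,"x":0,"y":-60,"z":58,"rx":0,"ry":0,"rz":0},
    {"fingers":-1,"x":0,"y":-66,"z":71,"rx":0,"ry":0,"rz":0},
    {"fingers":-1,"x":0,"y":-71,"z":85,"rx":0,"ry":0,"rz":0},
    {"fingers":-1,"x":0,"y":-75,"z":98,"rx":0,"ry":0,"rz":0},
  ],
)

```text
time_s: 28.3
position: [0.5292, 0.0156, 0.1428]
tcp_rot: [-2.263, -2.179, -0.005]
contact_force: [3.2, 18.5, 7.0]
grip_width: 0.0165
```

Request:
move_arm(
  steps=[
    {"fingers":-1,"x":3,"y":-1,"z":7,"rx":0,"ry":0,"rz":0},
    {"fingers":-1,"x":3,"y":-2,"z":14,"rx":0,"ry":0,"rz":0},
    {"fingers":-1,"x":3,"y":-3,"z":21,"rx":0,"ry":0,"rz":0},
    {"fingers":-1,"x":3,"y":-3,"z":28,"rx":0,"ry":0,"rz":0},
    {"fingers":-1,"x":3,"y":-3,"z":30,"rx":0,"ry":0,"rz":0},
    {"fingers":-1,"x":3,"y":-3,"z":30,"rx":0,"ry":0,"rz":0},
  ],
  newtons=70,
)

```text
time_s: 29.05
position: [0.5252, 0.0164, 0.1124]
tcp_rot: [-2.262, -2.18, 0.003]
contact_force: [-8.1, -8.5, 1.6]
grip_width: 0.0162
```

Request:
move_arm(
  steps=[
    {"fingers":-1,"x":-1,"y":1,"z":2,"rx":0,"ry":0,"rz":0},
    {"fingers":-1,"x":-1,"y":1,"z":4,"rx":0,"ry":0,"rz":0},
    {"fingers":-1,"x":-1,"y":1,"z":4,"rx":0,"ry":0,"rz":0},
  ],
)

```text
time_s: 29.42
position: [0.525, 0.016, 0.1082]
tcp_rot: [-2.261, -2.178, 0.004]
contact_force: [-10.6, -1.9, 3.7]
grip_width: 0.0161
```

Request:
move_arm(
  steps=[
    {"fingers":0,"x":0,"y":0,"z":-4,"rx":0,"ry":0,"rz":0},
    {"fingers":0,"x":0,"y":0,"z":-4,"rx":0,"ry":0,"rz":0},
    {"fingers":0,"x":0,"y":0,"z":-4,"rx":0,"ry":0,"rz":0},
    {"fingers":0,"x":0,"y":0,"z":-50,"rx":0,"ry":0,"rz":0},
    {"fingers":0,"x":0,"y":0,"z":-100,"rx":0,"ry":0,"rz":0},
    {"fingers":-1,"x":0,"y":0,"z":-140,"rx":0,"ry":0,"rz":0},
    {"fingers":-1,"x":0,"y":0,"z":-140,"rx":0,"ry":0,"rz":0},
  ],
)

```text
time_s: 30.3
position: [0.5285, 0.016, 0.2512]
tcp_rot: [2.259, 2.177, 0.006]
contact_force: [0.3, -0.5, -0.6]
grip_width: 0.0067
```

```bash
python3 - <<'E'
from h import *
s=snap('wrist','w11.png'); t=snap('scene','sc2.png');st=read_state();p=st['position'];print(p,st['grip_width'])
ux=np.array([.9993,-.037,0]);uy=np.array([.037,.9993,0]);O=np.array([.6025,.011,0])
hp=lambda th,y,r=.142:O+(.065-r*np.cos(th))*ux+y*uy+[0,0,.117+r*np.sin(th)]
i=s['image'].copy();j=t['image'].copy()
for th in (0,.1,.2):
    for y in (-.1,0,.1):
        for im,c in((i,s),(j,t)):
            q=w2px(c,hp(th,y)); cv2.circle(im,tuple(int(a) for a in q),1,(0,int(th*1200),255),-1)
k=np.zeros((400,790,3),np.uint8);k[:,:470]=i[:,90:560];k[:256,470:]=cv2.resize(j[120:280,240:440],(320,256));cv2.imwrite('pics/w11c.png',k)
E
```

```text
[0.52682831 0.01611747 0.24809539] -0.00016937117679604398
```

View pics/w11c.png

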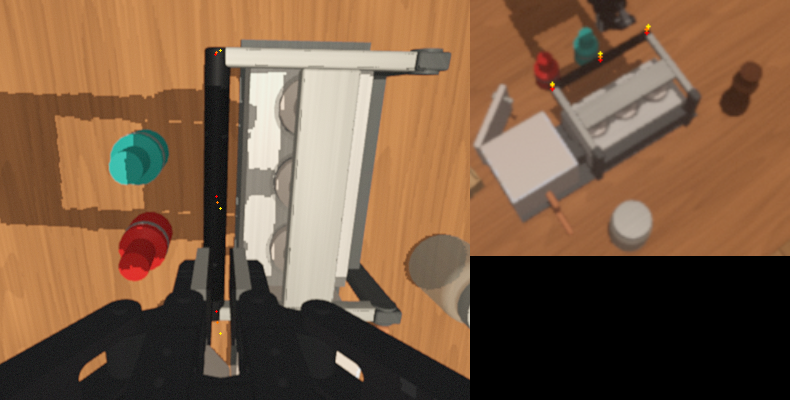

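The clamp looks down: the bar lies along the 0-angle dots and the plate is over the cartridges. I'll press the bar with shut fingertips to confirm it is seated, expecting contact at about TCP z 0.140.

Request:
move_arm(
  steps=[
    {"fingers":-1,"x":0,"y":-1,"z":50,"rx":0,"ry":0,"rz":0},
    {"fingers":-1,"x":0,"y":-1,"z":85,"rx":0,"ry":0,"rz":0},
    {"fingers":-1,"x":0,"y":-1,"z":100,"rx":0,"ry":0,"rz":0},
    {"fingers":-1,"x":0,"y":-1,"z":106,"rx":0,"ry":0,"rz":0},
    {"fingers":-1,"x":0,"y":-1,"z":110,"rx":0,"ry":0,"rz":0},
  ],
)

```text
time_s: 31.02
position: [0.5257, 0.0161, 0.1391]
tcp_rot: [-2.262, -2.18, 0.0]
contact_force: [-18.5, 1.5, 59.4]
grip_width: 0.0
```

Request:
move_arm(
  steps=[
    {"fingers":-1,"x":0,"y":0,"z":2,"rx":0,"ry":0,"rz":0},
    {"fingers":-1,"x":0,"y":0,"z":4,"rx":0,"ry":0,"rz":0},
  ],
)

```text
time_s: 31.28
position: [0.5259, 0.0161, 0.1385]
tcp_rot: [2.261, 2.179, 0.002]
contact_force: [-34.0, 1.1, 106.3]
grip_width: 0.0002
```

The clamp is firmly at its stop (bar top at 0.125, very stiff). I'll back off and go in front of the door.

Request:
move_arm(
  steps=[
    {"fingers":-1,"x":0,"y":0,"z":-10,"rx":0,"ry":0,"rz":0},
    {"fingers":-1,"x":0,"y":0,"z":-60,"rx":0,"ry":0,"rz":0},
    {"fingers":-1,"x":0,"y":0,"z":-112,"rx":0,"ry":0,"rz":0},
    {"fingers":-1,"x":-45,"y":-24,"z":-112,"rx":0,"ry":0,"rz":0},
    {"fingers":-1,"x":-95,"y":-50,"z":-112,"rx":0,"ry":0,"rz":0},
    {"fingers":-1,"x":-145,"y":-77,"z":-112,"rx":0,"ry":0,"rz":0},
    {"fingers":-1,"x":-195,"y":-104,"z":-112,"rx":0,"ry":0,"rz":0},
    {"fingers":-1,"x":-195,"y":-104,"z":-100,"rx":0,"ry":0,"rz":0},
    {"fingers":-1,"x":-195,"y":-104,"z":-50,"rx":0,"ry":0,"rz":0},
    {"fingers":-1,"x":-195,"y":-104,"z":5,"rx":0,"ry":0,"rz":0},
    {"fingers":-1,"x":-195,"y":-104,"z":50,"rx":0,"ry":0,"rz":0},
    {"fingers":-1,"x":-195,"y":-104,"z":62,"rx":0,"ry":0,"rz":0},
  ],
)

```text
time_s: 32.78
position: [0.4144, -0.174, 0.0708]
tcp_rot: [-2.259, -2.179, 0.001]
contact_force: [0.5, -0.7, 0.2]
grip_width: -0.0001
```

```bash
python3 - <<'E'
from h import *
t=snap('scene','sc3.png');w=snap('wrist','w12.png');st=read_state();print(st['position'],st['contact_force'])
k=np.zeros((400,790,3),np.uint8);k[:,:390]=w['image'][:,160:550];k[:400,390:]=cv2.resize(t['image'][120:280,230:390],(400,400));cv2.imwrite('pics/w12c.png',k)
E
```

```text
[ 0.41501809 -0.17453986  0.07217796] [-0.23764885  1.26853155  0.28796533]
```

View pics/w12c.png

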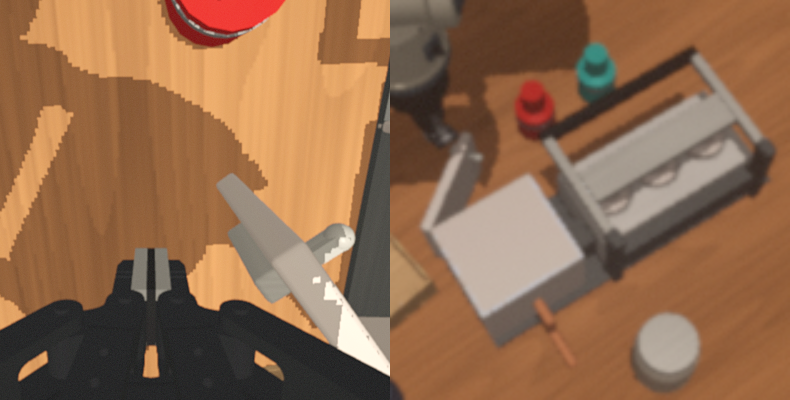

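The fingers are clear in front of the door's outer face and strip at (340,235). The clamp is level. Now pushing.

Request:
move_arm(
  steps=[
    {"fingers":-1,"x":0,"y":12,"z":0,"rx":0,"ry":0,"rz":0},
    {"fingers":-1,"x":0,"y":24,"z":0,"rx":0,"ry":0,"rz":0},
    {"fingers":-1,"x":2,"y":36,"z":0,"rx":0,"ry":0,"rz":0},
    {"fingers":-1,"x":5,"y":48,"z":0,"rx":0,"ry":0,"rz":0},
    {"fingers":-1,"x":8,"y":58,"z":0,"rx":0,"ry":0,"rz":0},
    {"fingers":-1,"x":12,"y":68,"z":0,"rx":0,"ry":0,"rz":0},
    {"fingers":-1,"x":15,"y":77,"z":0,"rx":0,"ry":0,"rz":0},
    {"fingers":-1,"x":15,"y":83,"z":0,"rx":0,"ry":0,"rz":0},
  ],
)

```text
time_s: 33.88
position: [0.4989, -0.1628, 0.0724]
tcp_rot: [2.262, 2.18, 0.0]
contact_force: [-1.7, 0.8, 3.4]
grip_width: 0.0
```

Request:
move_arm(
  steps=[
    {"fingers":-1,"x":0,"y":2,"z":0,"rx":0,"ry":0,"rz":0},
    {"fingers":-1,"x":0,"y":4,"z":0,"rx":0,"ry":0,"rz":0},
    {"fingers":-1,"x":0,"y":6,"z":0,"rx":0,"ry":0,"rz":0},
  ],
)

```text
time_s: 34.25
position: [0.5002, -0.1623, 0.072]
tcp_rot: [-2.257, -2.175, 0.007]
contact_force: [-38.3, -6.2, 31.6]
grip_width: 0.0002
```

Request:
move_arm(
  steps=[
    {"fingers":-1,"x":0,"y":-4,"z":0,"rx":0,"ry":0,"rz":0},
    {"fingers":-1,"x":0,"y":-40,"z":0,"rx":0,"ry":0,"rz":0},
    {"fingers":-1,"x":0,"y":-80,"z":-50,"rx":0,"ry":0,"rz":0},
    {"fingers":-1,"x":0,"y":-80,"z":-110,"rx":0,"ry":0,"rz":0},
    {"fingers":-1,"x":-60,"y":-80,"z":-150,"rx":0,"ry":0,"rz":0},
    {"fingers":-1,"x":-120,"y":-80,"z":-150,"rx":0,"ry":0,"rz":0},
    {"fingers":-1,"x":-180,"y":-80,"z":-150,"rx":0,"ry":0,"rz":0},
    {"fingers":-1,"x":-220,"y":-80,"z":-150,"rx":0,"ry":0,"rz":0},
  ],
)

```text
time_s: 35.25
position: [0.416, -0.383, 0.2224]
tcp_rot: [2.263, 2.178, -0.0]
contact_force: [1.4, 0.1, 0.1]
grip_width: -0.0003
```

```bash
python3 - <<'E'
from h import *
t=snap('scene','sc4.png');w=snap('top','top4.png');print(read_state()['position'])
ux=np.array([.9993,-.037,0]);uy=np.array([.037,.9993,0]);O=np.array([.6025,.011,0])
i=w['image'].copy()
k=np.zeros((520,790,3),np.uint8)
k[:280,:790]=cv2.resize(i[135:290,130:510],None,fx=2.079,fy=2.079,interpolation=cv2.INTER_CUBIC)[:280,:790] if 0 else cv2.resize(i[155:290,130:510],(790,280),interpolation=cv2.INTER_CUBIC)
k[280:,:395]=cv2.resize(i[165:242,345:483],(395,240)[:2],interpolation=cv2.INTER_CUBIC)[:240]
k[280:,395:]=cv2.resize(t['image'][160:256,220:378],(395,240),interpolation=cv2.INTER_CUBIC)
cv2.imwrite('pics/f.png',k)
for n,p in dict(compfrontL=(-55,-133,.103),R=(-55,-258,.103),doorL=(-67,-135,.103),doorR=(-67,-258,.103),strip=(-76,-153,.075)).items():
    q=w2px(w,O+p[0]/1e3*ux+p[1]/1e3*uy+[0,0,p[2]]);print(n,((q-[345,165])*[395/138,240/77]+[0,280]).round())
E
```

```text
[ 0.4161419  -0.38441332  0.22204677]
compfrontL [ 31. 458.]
R [181. 466.]
doorL [ 33. 474.]
doorR [181. 482.]
strip [ 50. 488.]
```

View pics/f.png

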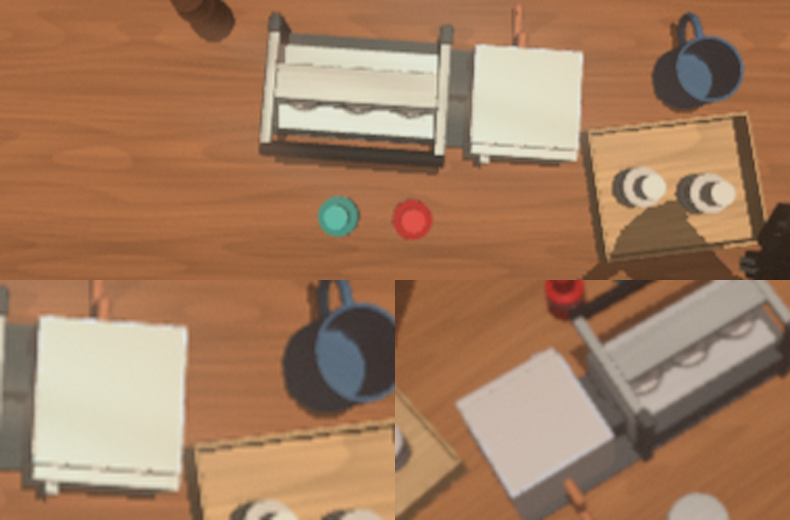

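The door's front edge runs (35,482) to (180,490), parallel to the compartment as predicted for shut. The clamp is level, both spent cartridges are in the caddy, and mug, mill and jar are where they started. Handing in.

```bash
python3 -c "
from rig import *
print(hand_in())"
```

```text
the job is handed in; nothing more can be done
None
```

I finished the cartridge change and handed the job in at about 35 s. My last checks showed everything in place.

- **Spent cartridges:** I moved both out of wells 0 and 1, and they stand upright in the caddy. The third well was already empty.
- **Fresh cartridges:** All three stand in wells of their own. One was knocked a few centimetres aside partway through, so I measured it again before picking it up.
- **Clamp:** I swung it down before touching the door. A test press on the grip bar met a hard stop at the closed height, and the camera shows it level. That press peaked at 106 N on the wrist, under the 120 N limit but higher than I intended.
- **Door:** It was pushed until firm at 38 N, though it stopped about 6 mm before the position I had predicted. In the last picture its edge lies parallel to the compartment front, as it should when shut. I read the catch as seated from these two signs only; I had no direct reading of the door angle.
- **Bystanders:** The mug, pepper mill, jar and the red and turquoise look-alikes were not touched. The clamp bar read about 1 cm farther back partway through, which could be a light nudge or a measuring error. Nothing else disagreed.

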